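# Re-rack four microscope objectives in reverse order

## Task

Move the four microscope objectives from the pale grey storage rack into the black loading rack, one in each pocket, in reverse order: the one furthest left in the storage rack goes furthest right in the loading rack, the second from the left goes second from the right, and so on. Set each down gently, upright and flat on its pocket's floor, never drop, bang or tip one over, and leave the oil bottle, the dish and the mouse where they are.

Things in the scene. Friction and masses are not known exactly. Their poses are not given: they have to be found in the camera images.
- obj_red_mid (a point): loose microscope objective with a red coloured shoulder: upright silver cylinder 32 mm in diameter from 10 to 44 mm above its foot, on a black cap foot 30 mm across; the red shoulder is 32 mm wide, tapering to 21 mm between 48 and 54 mm, above it a 19 mm wide steel nose up to 64 mm, its full height. About 150 g. This point is its centre, 32 mm above the foot; z points up out of the nose
- obj_yellow_mid (a point): loose microscope objective with a yellow coloured shoulder: upright silver cylinder 32 mm in diameter from 10 to 44 mm above its foot, on a black cap foot 30 mm across; the yellow shoulder is 32 mm wide, tapering to 21 mm between 48 and 54 mm, above it a 19 mm wide steel nose up to 64 mm, its full height. About 150 g. This point is its centre, 32 mm above the foot; z points up out of the nose
- obj_green_mid (a point): loose microscope objective with a green coloured shoulder: upright silver cylinder 32 mm in diameter from 10 to 44 mm above its foot, on a black cap foot 30 mm across; the green shoulder is 32 mm wide, tapering to 21 mm between 48 and 54 mm, above it a 19 mm wide steel nose up to 64 mm, its full height. About 150 g. This point is its centre, 32 mm above the foot; z points up out of the nose
- obj_blue_mid (a point): loose microscope objective with a blue coloured shoulder: upright silver cylinder 32 mm in diameter from 10 to 44 mm above its foot, on a black cap foot 30 mm across; the blue shoulder is 32 mm wide, tapering to 21 mm between 48 and 54 mm, above it a 19 mm wide steel nose up to 64 mm, its full height. About 150 g. This point is its centre, 32 mm above the foot; z points up out of the nose
- tile_red: red label tile, 18 x 34 x 3 mm, fixed on the far lip of the pale grey storage rack, opposite the pocket in which the red objective starts; origin at the centre of its underside, 45 mm along the rack's +x from that pocket's centre. It stays there, so it shows the starting order
- tile_yellow: yellow label tile, 18 x 34 x 3 mm, fixed on the far lip of the pale grey storage rack, opposite the pocket in which the yellow objective starts; origin at the centre of its underside, 45 mm along the rack's +x from that pocket's centre. It stays there, so it shows the starting order
- tile_green: green label tile, 18 x 34 x 3 mm, fixed on the far lip of the pale grey storage rack, opposite the pocket in which the green objective starts; origin at the centre of its underside, 45 mm along the rack's +x from that pocket's centre. It stays there, so it shows the starting order
- tile_blue: blue label tile, 18 x 34 x 3 mm, fixed on the far lip of the pale grey storage rack, opposite the pocket in which the blue objective starts; origin at the centre of its underside, 45 mm along the rack's +x from that pocket's centre. It stays there, so it shows the starting order
- store_rack: pale grey storage rack, one objective in each pocket at the start, colour tiles on its lip: fixed, 240 mm long, four 48 x 48 mm pockets with floor 8 mm and 8 mm wide ridges 13 mm above the table; pocket centres at x = 0, y = +84, +28, -28, -84 mm; 22 mm lip on its +x side. Origin at table height under the row's middle; x points away from the robot, y to its left (turned up to 20 degrees). 
- scope_rack: black loading rack, empty at the start: fixed, 240 mm long, four 48 x 48 mm pockets with floor 8 mm and 8 mm wide ridges 13 mm above the table; pocket centres at x = 0, y = +84, +28, -28, -84 mm; 22 mm lip on its +x side. Origin at table height under the row's middle; x points away from the robot, y to its left (turned up to 20 degrees). A seated objective's centre is 40 mm above the table
- oil_bottle: bystander: loose amber immersion oil bottle with black cap, 34 mm across, 75 mm tall, beyond the racks; origin at its foot
- dish: bystander: loose pale blue culture dish with lid, 90 mm across, 16 mm high, beyond the racks on the right; origin at its underside
- mouse: bystander: loose computer mouse, black and grey, 105 x 62 x 31 mm, beyond the racks on the left, on a mat; origin at its underside

How it is judged (in metres and radians):
At the end, for the whole second after the job is handed in: Each objective stands released, at rest and upright (within 0.1 rad) on the floor of the loading rack's pocket that mirrors its starting pocket: its centre within 12 mm of the pocket's centre along each of the rack's axes and within 4 mm of 40 mm above the table (x of obj_red_mid in the frame of scope_rack between -0.012 and 0.012 m and z of obj_red_mid in the frame of scope_rack between 0.036 and 0.044 m and ((y of tile_red in the frame of store_rack between 0.074 and 0.094 m and y of obj_red_mid in the frame of scope_rack between -0.096 and -0.072 m) or (y of tile_red in the frame of store_rack between 0.018 and 0.038 m and y of obj_red_mid in the frame of scope_rack between -0.04 and -0.016 m) or (y of tile_red in the frame of store_rack between -0.038 and -0.018 m and y of obj_red_mid in the frame of scope_rack between 0.016 and 0.04 m) or (y of tile_red in the frame of store_rack between -0.094 and -0.074 m and y of obj_red_mid in the frame of scope_rack between 0.072 and 0.096 m)) and angle between each of obj_red_mid, obj_yellow_mid, obj_green_mid, obj_blue_mid's own z axis and vertical below 0.1 rad and linear speed of each of obj_red, obj_yellow, obj_green, obj_blue below 0.02 m/s and x of obj_yellow_mid in the frame of scope_rack between -0.012 and 0.012 m and z of obj_yellow_mid in the frame of scope_rack between 0.036 and 0.044 m and ((y of tile_yellow in the frame of store_rack between 0.074 and 0.094 m and y of obj_yellow_mid in the frame of scope_rack between -0.096 and -0.072 m) or (y of tile_yellow in the frame of store_rack between 0.018 and 0.038 m and y of obj_yellow_mid in the frame of scope_rack between -0.04 and -0.016 m) or (y of tile_yellow in the frame of store_rack between -0.038 and -0.018 m and y of obj_yellow_mid in the frame of scope_rack between 0.016 and 0.04 m) or (y of tile_yellow in the frame of store_rack between -0.094 and -0.074 m and y of obj_yellow_mid in the frame of scope_rack between 0.072 and 0.096 m)) and x of obj_green_mid in the frame of scope_rack between -0.012 and 0.012 m and z of obj_green_mid in the frame of scope_rack between 0.036 and 0.044 m and ((y of tile_green in the frame of store_rack between 0.074 and 0.094 m and y of obj_green_mid in the frame of scope_rack between -0.096 and -0.072 m) or (y of tile_green in the frame of store_rack between 0.018 and 0.038 m and y of obj_green_mid in the frame of scope_rack between -0.04 and -0.016 m) or (y of tile_green in the frame of store_rack between -0.038 and -0.018 m and y of obj_green_mid in the frame of scope_rack between 0.016 and 0.04 m) or (y of tile_green in the frame of store_rack between -0.094 and -0.074 m and y of obj_green_mid in the frame of scope_rack between 0.072 and 0.096 m)) and x of obj_blue_mid in the frame of scope_rack between -0.012 and 0.012 m and z of obj_blue_mid in the frame of scope_rack between 0.036 and 0.044 m and ((y of tile_blue in the frame of store_rack between 0.074 and 0.094 m and y of obj_blue_mid in the frame of scope_rack between -0.096 and -0.072 m) or (y of tile_blue in the frame of store_rack between 0.018 and 0.038 m and y of obj_blue_mid in the frame of scope_rack between -0.04 and -0.016 m) or (y of tile_blue in the frame of store_rack between -0.038 and -0.018 m and y of obj_blue_mid in the frame of scope_rack between 0.016 and 0.04 m) or (y of tile_blue in the frame of store_rack between -0.094 and -0.074 m and y of obj_blue_mid in the frame of scope_rack between 0.072 and 0.096 m))); the robot touches nothing.
It fails at once if an objective is tipped over (angle between any of obj_red_mid, obj_yellow_mid, obj_green_mid, obj_blue_mid's own z axis and vertical above 0.8 rad).
It fails at once if an objective is banged onto a rack or the table (over 60 N) (contact force between any of obj_red, obj_yellow, obj_green, obj_blue and scope_rack above 60 N or contact force between any of obj_red, obj_yellow, obj_green, obj_blue and store_rack above 60 N or contact force between any of obj_red, obj_yellow, obj_green, obj_blue and table above 60 N).
It fails at once if an objective is dropped (moves at over 0.5 m/s, a fall of about 13 mm, with no finger touching it) ((contact force between obj_red and the fingers below 0.05 N and linear speed of obj_red above 0.5 m/s) or (contact force between obj_yellow and the fingers below 0.05 N and linear speed of obj_yellow above 0.5 m/s) or (contact force between obj_green and the fingers below 0.05 N and linear speed of obj_green above 0.5 m/s) or (contact force between obj_blue and the fingers below 0.05 N and linear speed of obj_blue above 0.5 m/s)).
It fails at once if the oil bottle, dish or mouse is pushed more than 30 mm (distance of any of oil_bottle, dish, mouse from where it was at the start of the episode above 0.03 m).
It also fails if it takes over 99 s, if anything falls off the work surface, if the arm or the gripper's body presses on something with over 40 N, if the wrist force passes 120 N, or if a joint passes its speed limit or range.

## Robot

A 6-joint arm with a two-finger parallel gripper is mounted at the origin on the work surface. World frame = base frame: x ahead of the robot, y to its left, z up, the work surface at z = 0. Lengths are in m, angles in degrees, forces in N, time in s.
With the tool pointing down it reaches from about 0.4 to 0.825 m from the base axis. Payload 7 kg.
Tool frame: the origin (TCP) lies on the centre line of the jaws, within the pads' length; the fingertips stand 14 mm ahead of it and the grasp point (between the pads) lies 5 mm behind it; z points along the fingers, y is the line along which they close (so a half turn about z gives the same grasp; the last joint's range is limited). The gripper opens to 88 mm and grips with 3 to 60 N. Pads are 19 mm wide; open, the fingers measure 130 mm over their backs; the gripper's body (78 mm by 193 mm) begins 47 mm behind the grasp point.
Start: joints at [89.158, 20.546, 0.682, 0, -70.136, -16.507], TCP at [0.201, 0.644, 0.208] pointing down, gripper open.
Joint ranges: [-176.03, 176.03], [-82.01, 121.73], [-58.28, 71.71], [-173.87, 95.51], [-174.79, -0.11], [-173.66, 173.66]. Speed limits (degrees/s): [136.94, 136.94, 172.46, 180, 180, 180].

## Interface

Orientations are given as [roll, pitch, yaw] about the fixed x, y, z axes, in that order (R = Rz(yaw) Ry(pitch) Rx(roll)).
In Python, from plant import r gives the robot as it stands.
- The arm moves only by the tool send_rows, never from a script. Its argument "steps" is a list of rows, each an object with "dp": the shift along the tool's x, y, z in mm, a list of three; "roll": the turn about the tool's z in rad; "jaw": the opening in per cent of the stroke, from 0 (shut) to 100 (fully open). In form: [{"dp": [tx, ty, tz], "roll": roll, "jaw": jaw}, ...]. A call has 1 to 5 rows; each row is the pose to reach, as a shift and turn from the pose commanded when the call began, along the tool's axes at that moment; what a row does not reach only later rows make up. A row lasts 1/8 s, in which the tool goes at most 62.5 mm and 10.7 degrees, less where a joint would pass 70% of its speed; a pose out of reach is approached as far as the arm can. A call with a gripper value outside its range is refused whole. The fingers move at their own pace and stop on an object; "newtons" is the grip in N (left out, the last holds). Time passes only in rows, so rows that repeat a pose let the fingers close. It gives the time, the measured TCP pose, the force, the opening and the grip force at its end, in the units of the state.
- r.get_state(): the state, without advancing time (a new reading comes with each control period).
- r.capture(name): name is "scene" or "top" or "wrist"; returns a dict with "image" (420x560x3 uint8, blue, green, red), "K" (3x3 intrinsics, pixels), "rvec" (rotation vector, rad) and "tvec" (3), from world to camera coordinates, as OpenCV has them. Camera axes: x right, y down, z forward; pixel columns grow to the right and rows downward; lengths in m; the calibration is good to about 2 mm. The wrist camera is an equidistant fisheye: a pixel r from the principal point sees the ray r / f radians off the axis. A picture is of the moment at which its call begins. There is no depth.
- r.close_job(): hands the job in; it is judged then, once.
The state is a dict: "time_s": time; "joints": joint angles; "qd": joint speeds; "joint_torque": joint torques, N m; "tcp_pos": TCP position; "eef_rot": TCP orientation; "contact_force": force on the tool from outside, world axes, zero at the start; "moment": the same for the moment, N m; "gripper_width": finger opening in m; "gripper_force": force on a finger pad.
Only numpy, scipy, OpenCV 4.12 (cv2) and the standard library are available. Lean on these libraries where they do the work, as an engineer would, in place of code of your own. Each camera call takes 0.05 s, during which the arm holds its last target. There are 200 camera calls.

## Working session

There is one attempt and no reset: what is moved stays moved. The work goes in short steps, Python scripts to look and compute and a tool call to move; the robot and the scene stay as the last step left them, time stands still between calls to the robot, and variables do not carry over. Pictures are saved under pics/ and viewed, at most 14 in all, crops included, and the job is handed in when it is done.

Besides the shell and the picture viewer there is one more tool, called after "Call:" as name(argument=value, ...), one argument or row to a line, values as JSON. send_rows: Moves the arm, as the interface text tells. Its arguments: {"type":"object","properties":{"steps":{"type":"array","items":{"type":"object","properties":{"dp":{"type":"array","items":{"type":"number"}},"roll":{"type":"number"},"jaw":{"type":"number"}}}},"newtons":{"type":"number"}},"required":["steps"]}

```bash
mkdir -p pics
python3 - <<'E'
from plant import r
import cv2
s=r.get_state();print({k:s[k] for k in('time_s','tcp_pos','eef_rot','gripper_width','contact_force')})
for n in('scene','top'):
    c=r.capture(n);cv2.imwrite(f'pics/{n}0.png',c['image']);print(n,c['K'],c['rvec'],c['tvec'])
E
```

```text
{'time_s': 0.0, 'tcp_pos': array([0.20115025, 0.64378682, 0.20733066]), 'eef_rot': array([ 1.79905650e+02, -7.16494465e-03, -1.73569452e+01]), 'gripper_width': 0.08744648327304903, 'contact_force': array([-0.71529683, -0.60395181, -0.14922291])}
scene [[470.49015733   0.         285.42789781]
 [  0.         470.49015733 211.09807903]
 [  0.           0.           1.        ]] [ 2.41941817  0.82782631 -0.25698572] [-0.49391259 -0.30177097  1.27084095]
top [[451.93189915   0.         285.05409573]
 [  0.         451.93189915 209.78773803]
 [  0.           0.           1.        ]] [ 2.097571   -2.15815896  0.18719623] [0.03257392 0.63664501 0.78289988]
```

View pics/top0.png

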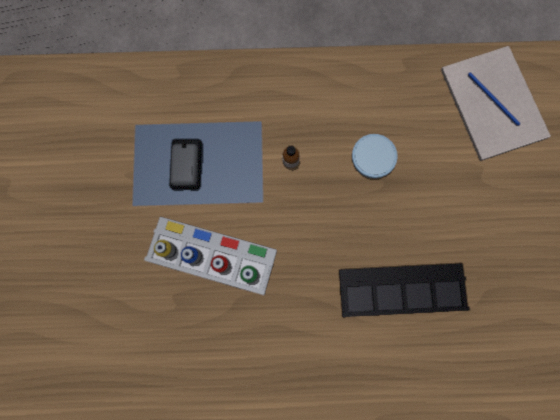

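View pics/scene0.png

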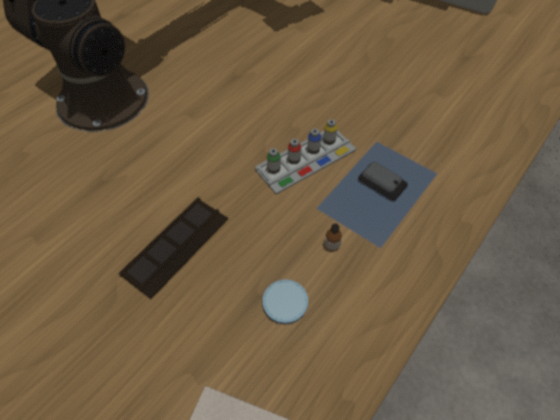

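The top view shows the storage rack (left to right: yellow, blue, red, green) at about (210,255), and the empty black rack at about (403,290). The scene view shows the same, with the bystanders beyond both racks.

```bash
cat > h.py <<'E'
import numpy as np, cv2
def ray(c,uv):
    R=cv2.Rodrigues(np.array(c['rvec'],float))[0]; t=np.array(c['tvec'],float).ravel()
    d=R.T@np.linalg.inv(c['K'])@np.array([uv[0],uv[1],1.]); return -R.T@t,d
def plane(c,uv,z):
    o,d=ray(c,uv); return o+d*(z-o[2])/d[2]
def proj(c,P): return cv2.projectPoints(np.array(P,float).reshape(-1,3),np.array(c['rvec'],float),np.array(c['tvec'],float),c['K'],None)[0].reshape(-1,2)
H={'yellow':(20,33),'blue':(100,130),'red':(172,8),'green':(45,85)}
def blobs(img,col,smin=130):
    hsv=cv2.cvtColor(img,cv2.COLOR_BGR2HSV);a,b=H[col];h=hsv[...,0]
    m=((h>=a)&(h<=b)) if a<b else ((h>=a)|(h<=b))
    m=(m&(hsv[...,1]>smin)&(hsv[...,2]>50)).astype(np.uint8)
    n,l,s,ce=cv2.connectedComponentsWithStats(m)
    return [(int(s[i,4]),ce[i].round(1)) for i in range(1,n) if s[i,4]>15]
E
python3 - <<'E'
from plant import r
from h import *
for n in('top','scene'):
    c=r.capture(n)
    for k in H: 
        print(n,k,[(a,u,plane(c,u,.025)[:2].round(4)) for a,u in blobs(c['image'],k) if n=='top' and 100<u[0]<300 and 200<u[1]<310 or n=='scene' and 250<u[0]<365 and 110<u[1]<195])
    if n=='top':
        a=cv2.resize(c['image'][210:300,140:290],None,fx=4,fy=4,interpolation=cv2.INTER_CUBIC)
        b=cv2.resize(c['image'][250:330,330:480],None,fx=4,fy=4,interpolation=cv2.INTER_CUBIC)
        b=np.clip(b.astype(float)*3,0,255).astype(np.uint8)
        im=np.vstack([a[:280],b]);cv2.imwrite('pics/crop.png',im)
E
```

```text
top yellow [(122, array([174.4, 227.1]), array([0.6154, 0.2274])), (90, array([165.2, 249.2]), array([0.5735, 0.2443]))]
top blue [(132, array([201.7, 234.8]), array([0.599, 0.175])), (97, array([191.5, 255.3]), array([0.5605, 0.1942]))]
top red [(134, array([229.2, 242.7]), array([0.5824, 0.1225])), (94, array([221.4, 264.7]), array([0.5411, 0.1375]))]
top green [(48, array([251.8, 276. ]), array([0.5184, 0.0804]))]
scene yellow [(72, array([330.5, 127.8]), array([0.5595, 0.2683])), (57, array([341.4, 150.5]), array([0.6234, 0.222 ]))]
scene blue [(32, array([314.3, 138.1]), array([0.548, 0.215])), (49, array([323.3, 160.4]), array([0.6069, 0.1696]))]
scene red [(64, array([293.8, 147.9]), array([0.5277, 0.1584])), (65, array([304.4, 170.7]), array([0.5903, 0.1167]))]
scene green [(20, array([284.9, 181.5]), array([0.574 , 0.0635]))]
```

View pics/crop.png

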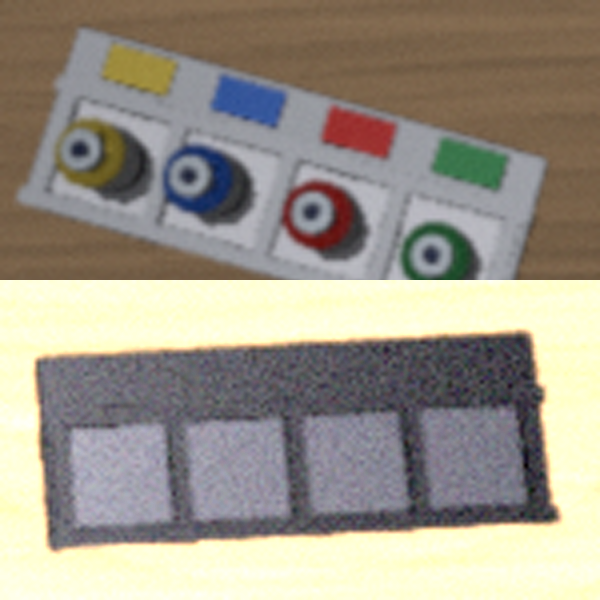

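The crop shows the storage pockets with the objectives, and the loading rack's four pocket floors as light squares, clean enough to segment. The two views disagree by 8 mm at the assumed tile height, so I triangulate.

```bash
cat >> h.py <<'E'
def tri(cs,uvs):
    A=np.zeros((3,3));b=np.zeros(3);L=[ray(c,u) for c,u in zip(cs,uvs)]
    for o,d in L:
        d=d/np.linalg.norm(d);M=np.eye(3)-np.outer(d,d);A+=M;b+=M@o
    p=np.linalg.solve(A,b)
    return p,[np.linalg.norm(np.cross(p-o,d/np.linalg.norm(d))) for o,d in L]
def floors(img,box,lo,hi):
    x0,y0,x1,y1=box;g=cv2.cvtColor(cv2.GaussianBlur(img,(3,3),0),cv2.COLOR_BGR2GRAY)[y0:y1,x0:x1]
    g=cv2.resize(g,None,fx=4,fy=4,interpolation=cv2.INTER_CUBIC)
    m=cv2.inRange(g,lo,hi);m=cv2.morphologyEx(m,cv2.MORPH_OPEN,np.ones((9,9),np.uint8))
    out=[]
    for q in cv2.findContours(m,cv2.RETR_EXTERNAL,cv2.CHAIN_APPROX_NONE)[0]:
        if cv2.contourArea(q)>2000:
            (u,v),wh,an=cv2.minAreaRect(q);out.append(((u-1.5)/4+x0,(v-1.5)/4+y0,np.round(np.array(wh)/4,1),round(an,1)))
    return sorted(out,key=lambda t:t[0])
E
python3 - <<'E'
from plant import r
from h import *
c=[r.capture(n) for n in('top','scene')]
box=[(120,200,300,310),(250,110,365,195)]
bl=lambda i,k,s:sorted([u for a,u in blobs(c[i]['image'],k,s) if box[i][0]<u[0]<box[i][2] and box[i][1]<u[1]<box[i][3]],key=lambda u:u[1])
for k in H:
    s=90 if k=='green' else 130
    A=bl(0,k,s);B=bl(1,k,s);print(k,len(A),len(B))
    a,b=A[0],B[-1]; print(' tile',*tri(c,[a,b]), 'objtop', *tri(c,[A[-1],B[0]]))
g=cv2.cvtColor(c[0]['image'],cv2.COLOR_BGR2GRAY)
print([g[298,x] for x in range(340,470,6)])
for lo in(22,26,30):
  print(lo,[(round(f[0],1),round(f[1],1),f[2],f[3],plane(c[0],f[:2],.008)[:2].round(4)) for f in floors(c[0]['image'],(340,270,472,318),lo,60)])
E
```

```text
yellow 2 2
 tile [0.61771868 0.23121429 0.01274043] [np.float64(0.0007572508162608556), np.float64(0.0007572508162607791)] objtop [0.57284843 0.23848603 0.05549158] [np.float64(0.003366831606823224), np.float64(0.0033668316068231605)]
blue 2 2
 tile [0.60089173 0.17800369 0.01264797] [np.float64(0.0009666538356561575), np.float64(0.0009666538356559799)] objtop [0.56042208 0.19078498 0.05240655] [np.float64(0.0034246249968108234), np.float64(0.003424624996810928)]
red 2 2
 tile [0.5841877  0.12456312 0.01275074] [np.float64(0.0006881352152651184), np.float64(0.0006881352152649766)] objtop [0.54172167 0.13602049 0.05296256] [np.float64(0.0019097111427869848), np.float64(0.0019097111427869315)]
green 2 2
 tile [0.56734774 0.07107344 0.01287306] [np.float64(0.0006281357643093628), np.float64(0.000628135764309319)] objtop [0.52148588 0.08358704 0.05231887] [np.float64(0.002254130366524408), np.float64(0.002254130366524295)]
[np.uint8(76), np.uint8(45), np.uint8(57), np.uint8(57), np.uint8(52), np.uint8(55), np.uint8(36), np.uint8(53), np.uint8(51), np.uint8(53), np.uint8(50), np.uint8(29), np.uint8(46), np.uint8(47), np.uint8(41), np.uint8(40), np.uint8(23), np.uint8(47), np.uint8(43), np.uint8(41), np.uint8(34), np.uint8(36)]
22 [(400.6, 293.1, array([ 47., 122.]), 90.0, array([ 0.4787, -0.2008]))]
26 [(385.5, 291.1, array([47.2, 92. ]), 87.4, array([ 0.4833, -0.1723])), (447.2, 293.1, array([28.9, 26.4]), 85.8, array([ 0.4762, -0.2893]))]
30 [(373.4, 293.1, array([47. , 67.5]), 90.0, array([ 0.4802, -0.149 ])), (417.7, 295.1, array([26.7, 27. ]), 87.0, array([ 0.4741, -0.2328])), (447.5, 293.7, array([25.3, 25.6]), 86.4, array([ 0.4751, -0.2897]))]
```

Tiles give the storage rack's yaw of about -17.5° with tops near 16 mm. Next come the loading pocket centres and the nose positions.

```bash
cat >> h.py <<'E'
def sq(img,box,bs=61,C=-2,a0=4500):
    x0,y0,x1,y1=box;g=cv2.cvtColor(img,cv2.COLOR_BGR2GRAY)[y0:y1,x0:x1]
    g=cv2.GaussianBlur(cv2.resize(np.minimum(g,60),None,fx=4,fy=4,interpolation=cv2.INTER_CUBIC),(9,9),0)
    m=cv2.adaptiveThreshold(g,1,cv2.ADAPTIVE_THRESH_MEAN_C,cv2.THRESH_BINARY,bs,C)
    m=cv2.morphologyEx(m,cv2.MORPH_CLOSE,np.ones((9,9),np.uint8))
    out=[]
    for q in cv2.findContours(m,cv2.RETR_EXTERNAL,cv2.CHAIN_APPROX_NONE)[0]:
        (u,v),wh,an=cv2.minAreaRect(q)
        if cv2.contourArea(q)>a0: out.append((round((u-1.5)/4+x0,2),round((v-1.5)/4+y0,2),np.round(np.array(wh)/4,1),round(an,1)))
    return sorted(out,key=lambda t:t[0])
E
python3 - <<'E'
from plant import r
from h import *
c=r.capture('top');s=r.capture('scene')
for bs in(91,131):
    for f in sq(c['image'],(345,276,466,312),bs): print(bs,f,plane(c,f[:2],.008)[:2].round(4))
print('by eye',[plane(c,(330+x/4,250+y/4-70+0),.008)[:2].round(4) for x,y in((120,475),(238,468),(356,462),(473,456))])
for k,u in dict(y=(160,247.4),b=(187.2,254.2),r=(217.8,263),g=(248,273.8)).items(): print(k,plane(c,u,.072)[:2].round(4))
im=np.clip(cv2.resize(s['image'][190:300,110:240],None,fx=5,fy=5,interpolation=cv2.INTER_CUBIC).astype(float)*3,0,255).astype(np.uint8)
cv2.imwrite('pics/scrop.png',im)
E
```

```text
91 (359.34, 298.75, array([25.4, 24.3]), 85.7) [ 0.4704 -0.1218]
91 (388.98, 296.98, array([25.3, 23.7]), 84.7) [ 0.4721 -0.1782]
91 (418.32, 295.57, array([25.2, 23.9]), 84.8) [ 0.4732 -0.234 ]
91 (447.52, 293.22, array([24.4, 24. ]), 85.7) [ 0.476  -0.2898]
131 (359.31, 298.83, array([25.5, 24.2]), 85.2) [ 0.4703 -0.1217]
131 (388.91, 297.06, array([24.7, 23.9]), 85.9) [ 0.472 -0.178]
131 (418.25, 295.56, array([24.8, 23.8]), 85.0) [ 0.4732 -0.2339]
131 (447.5, 292.87, array([24.2, 23.3]), 84.5) [ 0.4767 -0.2898]
by eye [array([ 0.4704, -0.123 ]), array([ 0.4721, -0.1792]), array([ 0.4733, -0.2353]), array([ 0.4745, -0.2911])]
y [0.5724 0.2411]
b [0.5588 0.1921]
r [0.5415 0.1372]
g [0.5209 0.0836]
```

View pics/scrop.png

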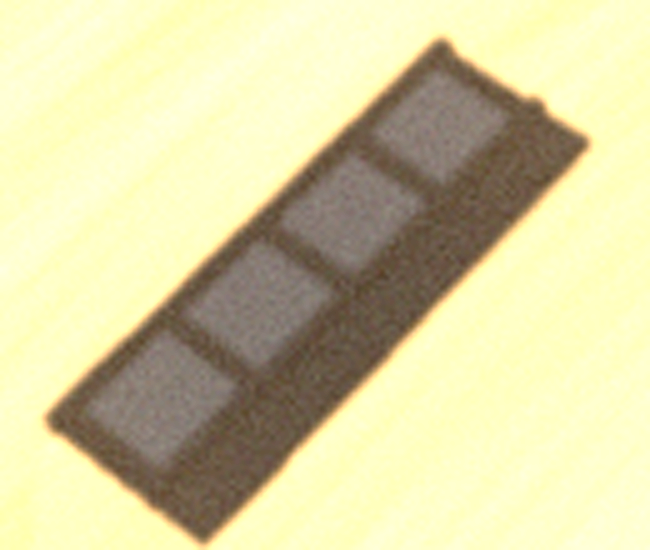

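The scene view shows the same four floors of the loading rack. I move above the storage rack.

Call:
send_rows(
  steps=[
    {"dp": [47, 27, 0], "roll": 0, "jaw": 100},
    {"dp": [95, 55, 0], "roll": 0, "jaw": 100},
    {"dp": [142, 82, 0], "roll": 0, "jaw": 100},
    {"dp": [190, 110, 0], "roll": 0, "jaw": 100},
    {"dp": [237, 137, 0], "roll": 0, "jaw": 100},
  ],
  newtons=25,
)

```text
time_s: 1.02
tcp_pos: [0.3877, 0.4414, 0.2086]
eef_rot: [-180.0, -0.0, -17.3]
contact_force: [0.7, 0.8, -0.3]
gripper_width: 0.0878
gripper_force: 0.0
```

Call:
send_rows(
  steps=[
    {"dp": [47, 27, 0], "roll": 0.157, "jaw": 100},
    {"dp": [95, 55, 0], "roll": 0.314, "jaw": 100},
    {"dp": [142, 82, 0], "roll": 0.471, "jaw": 100},
    {"dp": [190, 110, 0], "roll": 0.628, "jaw": 100},
    {"dp": [237, 137, 0], "roll": 0.785, "jaw": 100},
  ],
)

```text
time_s: 1.65
tcp_pos: [0.5731, 0.2399, 0.2085]
eef_rot: [-180.0, 0.0, -62.6]
contact_force: [0.6, 0.9, 0.0]
gripper_width: 0.0875
gripper_force: 0.0
```

Call:
send_rows(
  steps=[
    {"dp": [0, 0, 0], "roll": 0.157, "jaw": 100},
    {"dp": [0, 0, 0], "roll": 0.314, "jaw": 100},
    {"dp": [0, 0, 0], "roll": 0.471, "jaw": 100},
    {"dp": [0, 0, 0], "roll": 0.628, "jaw": 80},
    {"dp": [0, 0, 0], "roll": 0.786, "jaw": 80},
  ],
)

```text
time_s: 2.28
tcp_pos: [0.572, 0.2413, 0.2083]
eef_rot: [-180.0, 0.0, -107.7]
contact_force: [-0.9, 0.2, 0.7]
gripper_width: 0.0735
gripper_force: 0.0
```

Run:
```python
from plant import r
from h import *
s=r.capture('scene')
print([plane(s,u,.008)[:2].round(4) for u in((143,270),(162.2,250.6),(180.4,232),(198.2,215))])
w=r.capture('wrist');cv2.imwrite('pics/w1.png',w['image']);print(w['K'],w['rvec'],w['tvec'])
np.save('w1.npy',w,allow_pickle=True)
```

```text
[array([ 0.4768, -0.288 ]), array([ 0.4745, -0.2317]), array([ 0.4719, -0.175 ]), array([ 0.4714, -0.119 ])]
[[325.1922621    0.         274.20989543]
 [  0.         325.1922621  212.62264821]
 [  0.           0.           1.        ]] [-0.48347057 -3.03113645 -0.42617801] [ 0.46860852 -0.42665015  0.2783035 ]
```

View pics/w1.png

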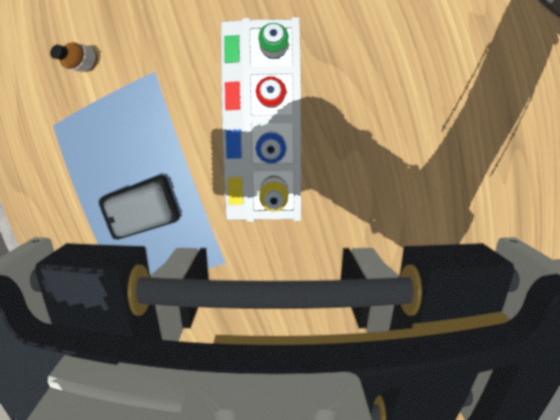

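The wrist view shows the four noses at about (274,199), (270,149), (270,91) and (273,34). I cast these rays to 72 mm height.

```bash
cat >> h.py <<'E'
def fplane(c,uv,z):
    K=c['K'];x=np.array([(uv[0]-K[0,2])/K[0,0],(uv[1]-K[1,2])/K[1,1]]);th=np.linalg.norm(x)
    d=np.r_[x/th*np.sin(th),np.cos(th)];R=cv2.Rodrigues(np.array(c['rvec'],float))[0];t=np.array(c['tvec'],float).ravel()
    o=-R.T@t;d=R.T@d;return o+d*(z-o[2])/d[2]
E
python3 - <<'E'
from h import *
w=np.load('w1.npy',allow_pickle=True).item()
for k,u in dict(y=(274,199),b=(270.3,149),r=(270.5,90.5),g=(273,33.5)).items(): print(k,fplane(w,u,.072)[:2].round(4))
for k in H: print(k,[(a,u,fplane(w,u,.016)[:2].round(4)) for a,u in blobs(w['image'],k,100) if 220<u[0]<245])
E
```

```text
y [0.5728 0.243 ]
b [0.5608 0.1949]
r [0.5431 0.1414]
g [0.5232 0.0881]
yellow [(384, array([235. , 190.8]), array([0.6171, 0.2323]))]
blue [(414, array([233.1, 143.7]), array([0.6009, 0.1799]))]
red [(414, array([232. ,  95.5]), array([0.5844, 0.1274]))]
green [(364, array([231.5,  48.5]), array([0.5679, 0.0749]))]
```

Call:
send_rows(
  steps=[
    {"dp": [0, 0, 45], "roll": 0, "jaw": 72},
    {"dp": [0, 0, 95], "roll": 0, "jaw": 72},
    {"dp": [0, 0, 140], "roll": 0, "jaw": 72},
    {"dp": [0, 0, 162], "roll": 0, "jaw": 72},
    {"dp": [0, 0, 170], "roll": 0, "jaw": 72},
  ],
  newtons=25,
)

```text
time_s: 3.0
tcp_pos: [0.5714, 0.2409, 0.0367]
eef_rot: [179.9, -0.1, -107.2]
contact_force: [-0.2, 0.5, 0.6]
gripper_width: 0.0626
gripper_force: 0.0
```

Call:
send_rows(
  steps=[
    {"dp": [0, 0, 0], "roll": 0, "jaw": 50},
    {"dp": [0, 0, 0], "roll": 0, "jaw": 38},
    {"dp": [0, 0, 0], "roll": 0, "jaw": 25},
    {"dp": [0, 0, 0], "roll": 0, "jaw": 25},
    {"dp": [0, 0, 0], "roll": 0, "jaw": 25},
  ],
)

```text
time_s: 3.62
tcp_pos: [0.573, 0.2417, 0.0394]
eef_rot: [-179.9, 0.1, -107.3]
contact_force: [0.2, -2.1, 5.6]
gripper_width: 0.0253
gripper_force: 20.3
```

Run:
```python
from plant import r
from h import *
s=r.get_state();print(s['gripper_width'],s['gripper_force'],s['tcp_pos'],s['contact_force'],s['moment'])
a=r.capture('top')['image'][200:300,130:290];b=r.capture('scene')['image'][90:200,240:380];w=r.capture('wrist')['image'][90:310,130:430]
f=lambda i:cv2.resize(i,(390,290),interpolation=cv2.INTER_CUBIC)
cv2.imwrite('pics/g1.png',np.vstack([np.hstack([f(a),f(b)]),np.hstack([f(w),f(w)*0])]))
```

```text
0.02532315352895475 20.268755302531645 [0.57303041 0.24170792 0.03942952] [ 0.24319965 -2.09042297  5.59352373] [-0.45847422 -0.34628058 -0.02800784]
```

View pics/g1.png

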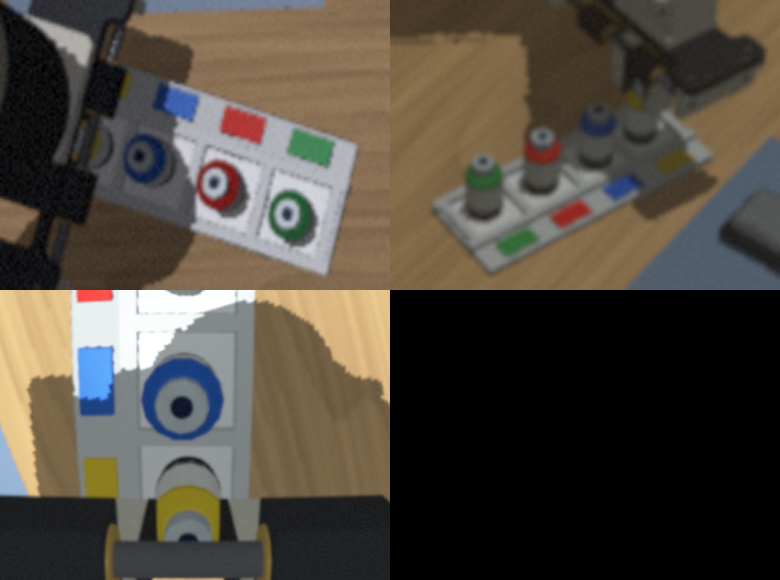

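The pads closed to 25 mm, so they are on a chord: the objective sits off-centre or tilted. I quantify it from this wrist picture.

Run:
```python
from plant import r
from h import *
w=r.capture('wrist');im=w['image']
R=cv2.Rodrigues(np.array(w['rvec']))[0];print('cam',(-R.T@np.array(w['tvec']).ravel()).round(3))
cr=lambda x,y:(130+x/1.3,90+(y-290)/1.318)
print('nose y',fplane(w,cr(188,543),.072).round(4),'blue nose',fplane(w,cr(182,407),.072).round(4))
print('y foot far edge z8',fplane(w,cr(188,458),.008).round(4),'body far z18',fplane(w,cr(188,463),.018).round(4),'shoulder far z56',fplane(w,cr(188,490),.056).round(4))
print('b body far z18',fplane(w,cr(182,352),.018).round(4),'shoulder far z56',fplane(w,cr(182,359),.056).round(4))
cv2.imwrite('pics/g2.png',cv2.resize(im[190:310,190:360],None,fx=4,fy=4,interpolation=cv2.INTER_CUBIC))
```

```text
cam [0.551 0.171 0.216]
nose y [0.574  0.2447 0.072 ] blue nose [0.5606 0.1948 0.072 ]
y foot far edge z8 [0.5698 0.2313 0.008 ] body far z18 [0.5696 0.2308 0.018 ] shoulder far z56 [0.5694 0.2301 0.056 ]
b body far z18 [0.5564 0.1792 0.018 ] shoulder far z56 [0.5562 0.1801 0.056 ]
```

View pics/g2.png

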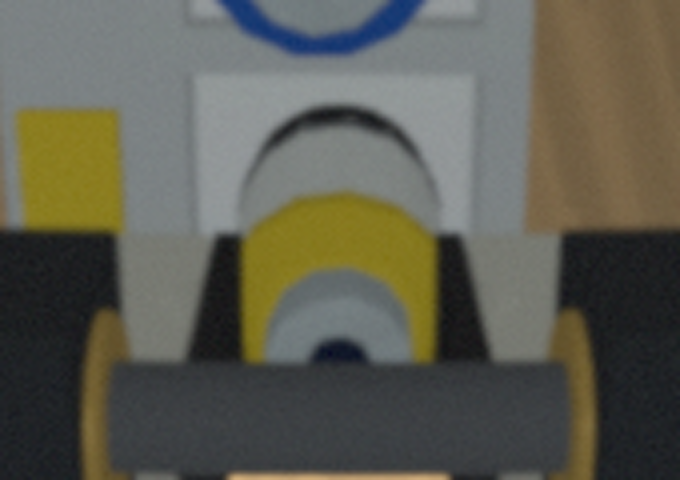

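The objective is upright, centred at about (0.574,0.245), 3.5 mm off the jaw centre along the pads and well between them. The grip looks sound, so I settle it and test with a small lift.

Call:
send_rows(
  steps=[
    {"dp": [0, 0, 0], "roll": 0, "jaw": 20},
    {"dp": [0, 0, 0], "roll": 0, "jaw": 20},
    {"dp": [0, 0, -2], "roll": 0, "jaw": 20},
    {"dp": [0, 0, -5], "roll": 0, "jaw": 20},
    {"dp": [0, 0, -8], "roll": 0, "jaw": 20},
  ],
  newtons=25,
)

```text
time_s: 4.45
tcp_pos: [0.5712, 0.2411, 0.0458]
eef_rot: [179.9, -0.0, -107.4]
contact_force: [-0.6, -0.4, -1.7]
gripper_width: 0.0181
gripper_force: 25.7
```

Run:
```python
from plant import r
from h import *
w=r.capture('wrist');im=w['image']
cv2.imwrite('pics/g3.png',cv2.resize(im[190:310,190:360],None,fx=3,fy=3,interpolation=cv2.INTER_CUBIC))
s=r.get_state();print(s['gripper_width'],s['gripper_force'],s['tcp_pos'],s['contact_force'],s['moment'])
```

```text
0.017785805388747737 26.57532545097638 [0.57143473 0.24118074 0.04617031] [ 0.81949993  0.12738014 -1.24979404] [ 0.13484713 -0.08484975  0.01748575]
```

View pics/g3.png

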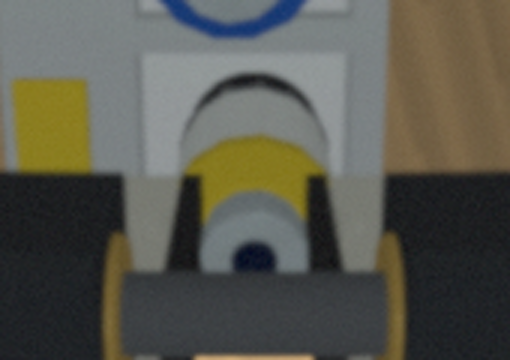

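The jaw reading has dropped to 18 mm and the pads now overlap the yellow shoulder. They have slid up the taper and hold the 19 mm nose, so the fingers sit higher than the reported height implies. I check from the side.

Run:
```python
from plant import r
from h import *
w=r.capture('wrist');s=r.capture('scene');np.save('s3.npy',s,allow_pickle=True)
for z in(.072,.079): print(z,fplane(w,(275,275.3),z).round(4))
x0,y0=290,80
im=cv2.resize(s['image'][y0:y0+80,x0:x0+100],None,fx=7,fy=7,interpolation=cv2.INTER_CUBIC)
im=np.clip(im.astype(float)*1.6,0,255).astype(np.uint8)
c=np.array([.5735,.2445]);
for z in(0.008,.020,.0322,.04,.05,.06,.072):
    u=(proj(s,[[*c,z]])[0]-[x0,y0])*7;print(z,u.round())
    cv2.circle(im,tuple(int(v) for v in u),3,(0,0,255) if z!=.0322 else (0,255,0),-1)
cv2.imwrite('pics/g4.png',im)
```

```text
0.072 [0.5722 0.2441 0.072 ]
0.079 [0.5712 0.2407 0.079 ]
0.008 [274. 424.]
0.02 [277. 401.]
0.0322 [279. 376.]
0.04 [281. 361.]
0.05 [284. 340.]
0.06 [286. 319.]
0.072 [289. 294.]
```

View pics/g4.png

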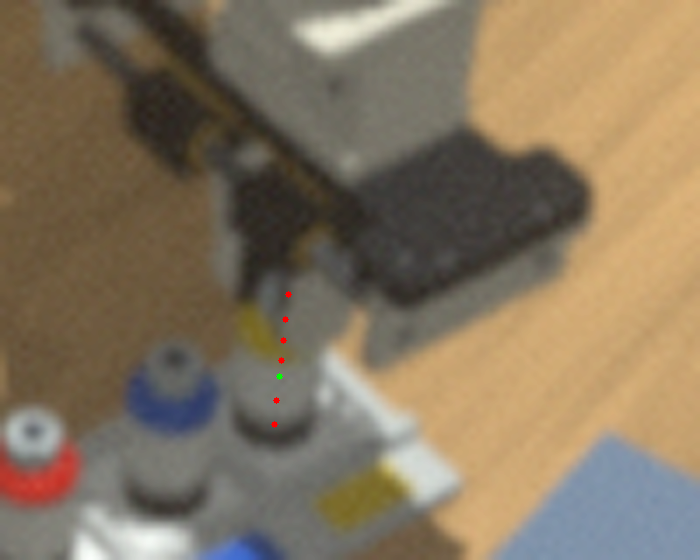

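Run:
```python
from h import *
s=np.load('s3.npy',allow_pickle=True).item()
X=np.array([.954,-.3]);Y=np.array([.3,.954])
for u in((320,350),(350,325),(275,345)):
  for z in(.03,.045,.06):
    p=plane(s,(290+u[0]/7,80+u[1]/7),z)[:2]-[.5714,.2412]; print(u,z,'x %.1f y %.1f'%(p@X*1e3,p@Y*1e3))
```

```text
(320, 350) 0.03 x -2.5 y 24.9
(320, 350) 0.045 x 8.3 y 14.6
(320, 350) 0.06 x 19.1 y 4.4
(350, 325) 0.03 x -6.1 y 41.3
(350, 325) 0.045 x 4.8 y 30.8
(350, 325) 0.06 x 15.7 y 20.2
(275, 345) 0.03 x -13.5 y 13.3
(275, 345) 0.045 x -2.5 y 3.3
(275, 345) 0.06 x 8.5 y -6.7
```

Call:
send_rows(
  steps=[
    {"dp": [0, 0, 2], "roll": 0, "jaw": 20},
    {"dp": [0, 0, 4], "roll": 0, "jaw": 20},
    {"dp": [0, 0, 5], "roll": 0, "jaw": 20},
    {"dp": [0, 0, 6], "roll": 0, "jaw": 20},
    {"dp": [0, 0, 6], "roll": 0, "jaw": 20},
  ],
)

```text
time_s: 5.22
tcp_pos: [0.573, 0.2419, 0.0436]
eef_rot: [-179.9, 0.1, -107.3]
contact_force: [-8.0, -1.7, 23.7]
gripper_width: 0.0179
gripper_force: 30.0
```

Pressing down gives 24 N, so the objective is already seated. The fingertips are at about TCP + 14 mm, roughly 28 mm higher than nominal. I back off, open, and descend in small force-checked steps.

Call:
send_rows(
  steps=[
    {"dp": [0, 0, -3], "roll": 0, "jaw": 20},
    {"dp": [0, 0, -3], "roll": 0, "jaw": 20},
    {"dp": [0, 0, -3], "roll": 0, "jaw": 30},
    {"dp": [0, 0, -3], "roll": 0, "jaw": 50},
    {"dp": [0, 0, -3], "roll": 0, "jaw": 65},
  ],
)

```text
time_s: 5.85
tcp_pos: [0.5716, 0.2412, 0.0426]
eef_rot: [180.0, -0.0, -107.4]
contact_force: [0.3, -1.1, -0.8]
gripper_width: 0.0409
gripper_force: 0.0
```

Call:
send_rows(
  steps=[
    {"dp": [-3, 0, 0], "roll": 0, "jaw": 65},
    {"dp": [-3, 0, 3], "roll": 0, "jaw": 65},
    {"dp": [-3, 0, 6], "roll": 0, "jaw": 65},
    {"dp": [-3, 0, 9], "roll": 0, "jaw": 65},
    {"dp": [-3, 0, 12], "roll": 0, "jaw": 65},
  ],
)

```text
time_s: 6.48
tcp_pos: [0.5728, 0.2442, 0.0309]
eef_rot: [180.0, -0.0, -107.4]
contact_force: [0.2, -0.2, -0.3]
gripper_width: 0.0568
gripper_force: 0.0
```

Call:
send_rows(
  steps=[
    {"dp": [0, 0, 3], "roll": 0, "jaw": 65},
    {"dp": [0, 0, 6], "roll": 0, "jaw": 65},
    {"dp": [0, 0, 9], "roll": 0, "jaw": 65},
    {"dp": [0, 0, 9], "roll": 0, "jaw": 65},
  ],
)

```text
time_s: 6.98
tcp_pos: [0.5728, 0.2441, 0.0219]
eef_rot: [180.0, -0.0, -107.4]
contact_force: [0.1, -0.2, -0.3]
gripper_width: 0.0568
gripper_force: 0.0
```

Run:
```python
from plant import r
from h import *
w=r.capture('wrist');s=r.capture('scene')
st=r.get_state();print(st['tcp_pos'],st['contact_force'])
im=cv2.resize(s['image'][80:160,290:390],None,fx=4,fy=4,interpolation=cv2.INTER_CUBIC)
im=np.clip(im.astype(float)*1.6,0,255).astype(np.uint8)
cv2.imwrite('pics/g5.png',np.hstack([im,cv2.resize(w['image'][190:310,190:360],(400,320))]))
```

```text
[0.57294207 0.24425886 0.02229419] [ 0.26499788  0.23719243 -0.42268431]
```

View pics/g5.png

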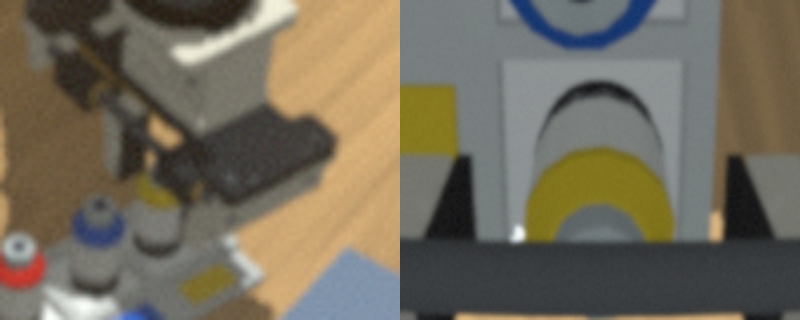

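The objective stands upright and untouched between the open fingers. I go 9 mm lower and close.

Call:
send_rows(
  steps=[
    {"dp": [0, 0, 3], "roll": 0, "jaw": 65},
    {"dp": [0, 0, 6], "roll": 0, "jaw": 60},
    {"dp": [0, 0, 9], "roll": 0, "jaw": 50},
    {"dp": [0, 0, 9], "roll": 0, "jaw": 42},
    {"dp": [0, 0, 9], "roll": 0, "jaw": 34},
  ],
  newtons=25,
)

```text
time_s: 7.7
tcp_pos: [0.5729, 0.2443, 0.0133]
eef_rot: [-180.0, -0.0, -107.4]
contact_force: [-0.7, -0.2, -0.4]
gripper_width: 0.0328
gripper_force: 0.0
```

Call:
send_rows(
  steps=[
    {"dp": [0, 0, 0], "roll": 0, "jaw": 25},
    {"dp": [0, 0, 0], "roll": 0, "jaw": 25},
    {"dp": [0, 0, 0], "roll": 0, "jaw": 25},
    {"dp": [0, 0, 0], "roll": 0, "jaw": 25},
  ],
)

```text
time_s: 8.2
tcp_pos: [0.573, 0.2443, 0.0133]
eef_rot: [-180.0, 0.0, -107.4]
contact_force: [0.8, 0.4, -1.2]
gripper_width: 0.0311
gripper_force: 25.0
```

Held at 31 mm and 25 N. I lift and carry it to the rightmost loading pocket.

Call:
send_rows(
  steps=[
    {"dp": [0, 0, -5], "roll": 0, "jaw": 25},
    {"dp": [0, 0, -20], "roll": 0, "jaw": 25},
    {"dp": [0, 0, -50], "roll": 0, "jaw": 25},
    {"dp": [0, 0, -80], "roll": 0, "jaw": 25},
    {"dp": [0, 0, -105], "roll": 0, "jaw": 25},
  ],
)

```text
time_s: 8.82
tcp_pos: [0.5732, 0.2445, 0.1208]
eef_rot: [-179.9, 0.1, -107.4]
contact_force: [-0.2, -0.1, -1.0]
gripper_width: 0.0314
gripper_force: 25.0
```

Call:
send_rows(
  steps=[
    {"dp": [25, 0, 0], "roll": 0, "jaw": 25},
    {"dp": [75, 0, 0], "roll": 0, "jaw": 25},
    {"dp": [130, 0, 0], "roll": 0, "jaw": 25},
    {"dp": [185, 0, 0], "roll": 0, "jaw": 25},
    {"dp": [240, 0, 0], "roll": 0, "jaw": 25},
  ],
)

```text
time_s: 9.45
tcp_pos: [0.4996, 0.013, 0.1184]
eef_rot: [180.0, -0.0, -107.4]
contact_force: [1.4, -1.0, -1.2]
gripper_width: 0.0319
gripper_force: 25.0
```

Call:
send_rows(
  steps=[
    {"dp": [55, -10, 0], "roll": -0.05, "jaw": 25},
    {"dp": [110, -20, 0], "roll": -0.11, "jaw": 25},
    {"dp": [165, -35, 0], "roll": -0.18, "jaw": 25},
    {"dp": [220, -50, 0], "roll": -0.26, "jaw": 25},
    {"dp": [265, -62, 0], "roll": -0.339, "jaw": 25},
  ],
)

```text
time_s: 10.07
tcp_pos: [0.4799, -0.2585, 0.1184]
eef_rot: [180.0, 0.0, -87.9]
contact_force: [0.2, 0.6, -1.7]
gripper_width: 0.0313
gripper_force: 25.0
```

Call:
send_rows(
  steps=[
    {"dp": [15, 2, 0], "roll": 0, "jaw": 25},
    {"dp": [30, 4, 15], "roll": 0, "jaw": 25},
    {"dp": [30, 4, 35], "roll": 0, "jaw": 25},
    {"dp": [30, 4, 50], "roll": 0, "jaw": 25},
    {"dp": [30, 4, 60], "roll": 0, "jaw": 25},
  ],
)

```text
time_s: 10.7
tcp_pos: [0.478, -0.2857, 0.057]
eef_rot: [179.9, 0.0, -87.9]
contact_force: [-0.4, 0.5, -1.2]
gripper_width: 0.0315
gripper_force: 25.0
```

Run:
```python
from plant import r
from h import *
s=r.get_state();print(s['tcp_pos'],s['eef_rot'])
c=r.capture('scene')
im=cv2.resize(c['image'][160:310,100:250],None,fx=4,fy=4,interpolation=cv2.INTER_CUBIC)
cv2.imwrite('pics/p1.png',np.clip(im.astype(float)*2,0,255).astype(np.uint8))
```

```text
[ 0.47801987 -0.28573493  0.05698637] [ 1.79925146e+02  2.56038488e-02 -8.79013550e+01]
```

View pics/p1.png

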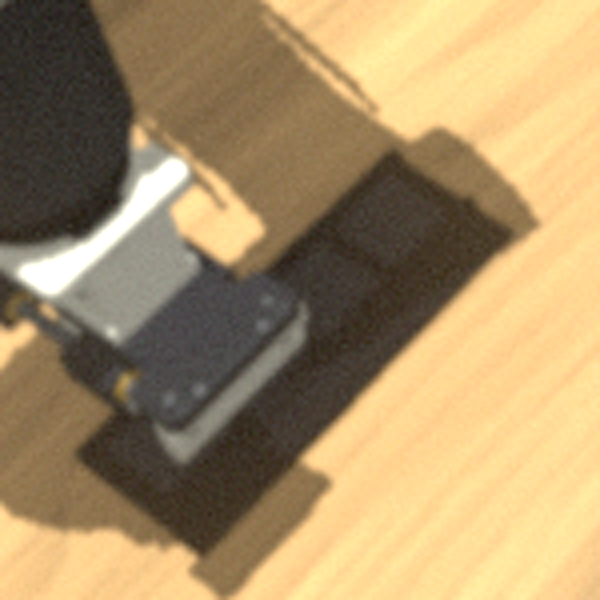

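The carry looks right: the gripper is over the rack's right end. Lower gently.

Call:
send_rows(
  steps=[
    {"dp": [3, 1, 15], "roll": 0, "jaw": 25},
    {"dp": [3, 1, 28], "roll": 0, "jaw": 25},
    {"dp": [3, 1, 36], "roll": 0, "jaw": 25},
    {"dp": [3, 1, 40], "roll": 0, "jaw": 25},
    {"dp": [3, 1, 42], "roll": 0, "jaw": 25},
  ],
)

```text
time_s: 11.38
tcp_pos: [0.4777, -0.2894, 0.0162]
eef_rot: [-180.0, -0.0, -87.9]
contact_force: [0.4, 0.3, -1.5]
gripper_width: 0.0315
gripper_force: 25.0
```

Call:
send_rows(
  steps=[
    {"dp": [0, 0, 0.5], "roll": 0, "jaw": 25},
    {"dp": [0, 0, 1], "roll": 0, "jaw": 25},
    {"dp": [0, 0, 1], "roll": 0, "jaw": 25},
  ],
)

```text
time_s: 11.75
tcp_pos: [0.4777, -0.2894, 0.0155]
eef_rot: [-180.0, -0.0, -87.9]
contact_force: [-0.5, -0.1, -2.1]
gripper_width: 0.0312
gripper_force: 25.0
```

Call:
send_rows(
  steps=[
    {"dp": [0, 0, 0.5], "roll": 0, "jaw": 25},
    {"dp": [0, 0, 1], "roll": 0, "jaw": 25},
    {"dp": [0, 0, 1.5], "roll": 0, "jaw": 25},
    {"dp": [0, 0, 1.5], "roll": 0, "jaw": 25},
  ],
)

```text
time_s: 12.25
tcp_pos: [0.4775, -0.2894, 0.0137]
eef_rot: [180.0, 0.0, -87.9]
contact_force: [0.0, -0.1, -1.7]
gripper_width: 0.0314
gripper_force: 25.0
```

Call:
send_rows(
  steps=[
    {"dp": [0, 0, 0.6], "roll": 0, "jaw": 25},
    {"dp": [0, 0, 0.6], "roll": 0, "jaw": 34},
    {"dp": [0, 0, 0.6], "roll": 0, "jaw": 50},
    {"dp": [0, 0, 0.6], "roll": 0, "jaw": 65},
    {"dp": [0, 0, 0.6], "roll": 0, "jaw": 65},
  ],
)

```text
time_s: 12.88
tcp_pos: [0.4777, -0.2894, 0.0132]
eef_rot: [-180.0, -0.0, -87.9]
contact_force: [0.4, -0.3, -0.1]
gripper_width: 0.0545
gripper_force: 0.0
```

Call:
send_rows(
  steps=[
    {"dp": [0, 0, -20], "roll": 0, "jaw": 65},
    {"dp": [0, 0, -50], "roll": 0, "jaw": 65},
    {"dp": [0, 0, -90], "roll": 0, "jaw": 65},
    {"dp": [0, 0, -130], "roll": 0, "jaw": 65},
    {"dp": [-30, 0, -160], "roll": 0, "jaw": 65},
  ],
)

```text
time_s: 13.5
tcp_pos: [0.4769, -0.2602, 0.1749]
eef_rot: [-179.9, -0.0, -88.0]
contact_force: [-0.6, 0.2, -1.0]
gripper_width: 0.0572
gripper_force: 0.0
```

Call:
send_rows(
  steps=[
    {"dp": [-60, 0, 0], "roll": 0, "jaw": 65},
    {"dp": [-120, 0, 0], "roll": 0, "jaw": 65},
    {"dp": [-180, 0, 0], "roll": 0, "jaw": 65},
    {"dp": [-180, 0, 0], "roll": 0, "jaw": 65},
  ],
)

```text
time_s: 14.0
tcp_pos: [0.4702, -0.0761, 0.1737]
eef_rot: [-179.9, 0.0, -87.6]
contact_force: [0.1, -0.4, 0.5]
gripper_width: 0.057
gripper_force: 0.0
```

Run:
```python
from plant import r
from h import *
s=r.get_state();print(s['tcp_pos'],s['eef_rot'],s['contact_force'])
w=r.capture('wrist');t=r.capture('top');np.save('w2.npy',w,allow_pickle=True);np.save('t2.npy',t,allow_pickle=True)
cv2.imwrite('pics/p2.png',np.hstack([w['image'][:300,100:460],cv2.resize(np.clip(t['image'][250:330,330:480].astype(float)*2,0,255).astype(np.uint8),(440,234)).repeat(1,0) if 0 else cv2.copyMakeBorder(cv2.resize(np.clip(t['image'][250:330,330:480].astype(float)*2,0,255).astype(np.uint8),(440,235)),0,65,0,0,cv2.BORDER_CONSTANT)]))
```

```text
[ 0.47016706 -0.07610938  0.17368265] [-1.79922950e+02  3.11071988e-02 -8.76169052e+01] [ 0.13769737 -0.36314223  0.46833728]
```

View pics/p2.png

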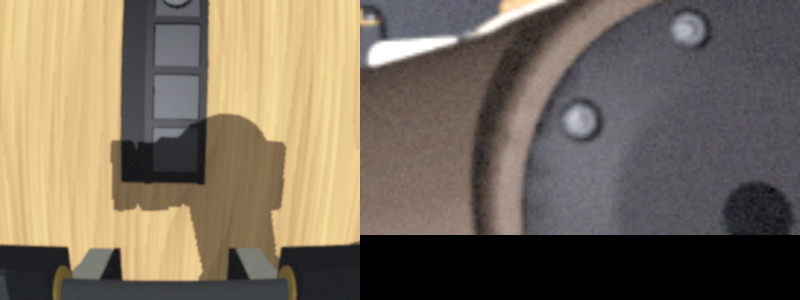

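Wrist view: pocket floors centred near (275.5,149.5), (276.5,97), (277.5,45), and the yellow objective stands in the rightmost one.

Run:
```python
from h import *
w=np.load('w2.npy',allow_pickle=True).item()
for u in((275.5,149.5),(276.5,97),(277.5,45)): print(fplane(w,u,.008).round(4))
```

```text
[ 0.4712 -0.1207  0.008 ]
[ 0.4724 -0.176   0.008 ]
[ 0.4737 -0.2322  0.008 ]
```

All measurements agree. Next is blue.

Call:
send_rows(
  steps=[
    {"dp": [-50, -20, 0], "roll": 0.07, "jaw": 65},
    {"dp": [-105, -40, 0], "roll": 0.14, "jaw": 65},
    {"dp": [-160, -60, 0], "roll": 0.21, "jaw": 65},
    {"dp": [-215, -80, 0], "roll": 0.28, "jaw": 65},
    {"dp": [-267, -100, 0], "roll": 0.339, "jaw": 65},
  ],
)

```text
time_s: 14.72
tcp_pos: [0.5615, 0.1911, 0.1729]
eef_rot: [180.0, -0.0, -107.6]
contact_force: [1.2, -0.4, -0.1]
gripper_width: 0.057
gripper_force: 0.0
```

Call:
send_rows(
  steps=[
    {"dp": [0, 0, 20], "roll": 0, "jaw": 65},
    {"dp": [0, 0, 50], "roll": 0, "jaw": 65},
    {"dp": [0, 0, 70], "roll": 0, "jaw": 65},
    {"dp": [0, 0, 70], "roll": 0, "jaw": 65},
  ],
)

```text
time_s: 15.22
tcp_pos: [0.56, 0.1887, 0.1013]
eef_rot: [179.9, -0.2, -107.5]
contact_force: [0.0, -0.9, 0.0]
gripper_width: 0.0569
gripper_force: 0.0
```

Call:
send_rows(
  steps=[
    {"dp": [-6, 1, 0], "roll": 0, "jaw": 65},
    {"dp": [-6, 1, 30], "roll": 0, "jaw": 65},
    {"dp": [-6, 1, 60], "roll": 0, "jaw": 65},
    {"dp": [-6, 1, 80], "roll": 0, "jaw": 65},
    {"dp": [-6, 1, 88], "roll": 0, "jaw": 65},
  ],
)

```text
time_s: 15.85
tcp_pos: [0.5616, 0.197, 0.0151]
eef_rot: [-180.0, 0.0, -107.4]
contact_force: [-0.3, 0.1, 0.5]
gripper_width: 0.0568
gripper_force: 0.0
```

Call:
send_rows(
  steps=[
    {"dp": [0, 0, 0], "roll": 0, "jaw": 55},
    {"dp": [0, 0, 0], "roll": 0, "jaw": 45},
    {"dp": [0, 0, 0], "roll": 0, "jaw": 36},
    {"dp": [0, 0, 0], "roll": 0, "jaw": 25},
    {"dp": [0, 0, 0], "roll": 0, "jaw": 25},
  ],
)

```text
time_s: 16.48
tcp_pos: [0.5616, 0.1972, 0.0159]
eef_rot: [-180.0, 0.0, -107.3]
contact_force: [-2.3, 1.0, 6.0]
gripper_width: 0.0311
gripper_force: 25.0
```

Call:
send_rows(
  steps=[
    {"dp": [0, 0, 0], "roll": 0, "jaw": 25},
    {"dp": [0, 0, 0], "roll": 0, "jaw": 25},
  ],
)

```text
time_s: 16.73
tcp_pos: [0.5616, 0.1972, 0.0159]
eef_rot: [-180.0, 0.0, -107.3]
contact_force: [-1.5, 0.1, 5.7]
gripper_width: 0.0313
gripper_force: 25.0
```

Call:
send_rows(
  steps=[
    {"dp": [0, 0, -3], "roll": 0, "jaw": 25},
    {"dp": [0, 0, -20], "roll": 0, "jaw": 25},
    {"dp": [0, 0, -50], "roll": 0, "jaw": 25},
    {"dp": [0, 0, -80], "roll": 0, "jaw": 25},
    {"dp": [0, 0, -105], "roll": 0, "jaw": 25},
  ],
)

```text
time_s: 17.35
tcp_pos: [0.5614, 0.197, 0.1225]
eef_rot: [-180.0, 0.1, -107.4]
contact_force: [-0.1, 0.7, -1.5]
gripper_width: 0.031
gripper_force: 25.0
```

Run:
```python
from plant import r
from h import *
s=r.get_state();print(s['tcp_pos'],s['eef_rot'],s['contact_force'],s['moment'],s['gripper_width'])
w=r.capture('wrist');cv2.imwrite('pics/b1.png',cv2.resize(w['image'][60:320,150:400],None,fx=2,fy=2))
```

```text
[0.56142505 0.19699061 0.12245785] [-1.79950780e+02  5.69735268e-02 -1.07355377e+02] [-0.05651986  0.74887054 -1.5378566 ] [ 0.13306468 -0.12053816 -0.00066675] 0.03104593549464892
```

View pics/b1.png

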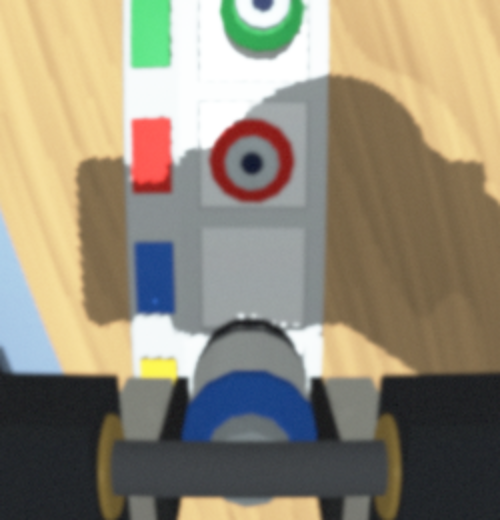

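Blue is held upright. Carry it to the second pocket from the right.

Call:
send_rows(
  steps=[
    {"dp": [25, 0, 0], "roll": 0, "jaw": 25},
    {"dp": [70, 0, 0], "roll": 0, "jaw": 25},
    {"dp": [120, 0, 0], "roll": 0, "jaw": 25},
    {"dp": [170, 0, 0], "roll": 0, "jaw": 25},
    {"dp": [220, 0, 0], "roll": 0, "jaw": 25},
  ],
)

```text
time_s: 18.02
tcp_pos: [0.4939, -0.0152, 0.12]
eef_rot: [180.0, -0.0, -107.4]
contact_force: [0.7, -0.4, -1.4]
gripper_width: 0.0311
gripper_force: 25.0
```

Call:
send_rows(
  steps=[
    {"dp": [50, -10, 0], "roll": -0.07, "jaw": 25},
    {"dp": [100, -20, 0], "roll": -0.14, "jaw": 25},
    {"dp": [150, -30, 0], "roll": -0.21, "jaw": 25},
    {"dp": [195, -40, 0], "roll": -0.28, "jaw": 25},
    {"dp": [215, -45, 0], "roll": -0.339, "jaw": 25},
  ],
)

```text
time_s: 18.65
tcp_pos: [0.4725, -0.2341, 0.1198]
eef_rot: [179.9, 0.0, -88.0]
contact_force: [-0.7, -0.2, -1.1]
gripper_width: 0.0315
gripper_force: 25.0
```

Call:
send_rows(
  steps=[
    {"dp": [0, 0, 5], "roll": 0, "jaw": 25},
    {"dp": [0, 0, 20], "roll": 0, "jaw": 25},
    {"dp": [0, 0, 40], "roll": 0, "jaw": 25},
    {"dp": [0, 0, 55], "roll": 0, "jaw": 25},
    {"dp": [0, 0, 55], "roll": 0, "jaw": 25},
  ],
)

```text
time_s: 19.27
tcp_pos: [0.4732, -0.231, 0.0636]
eef_rot: [179.8, 0.0, -87.9]
contact_force: [-0.4, -0.5, -0.3]
gripper_width: 0.0314
gripper_force: 25.0
```

Call:
send_rows(
  steps=[
    {"dp": [0, 0, 15], "roll": 0, "jaw": 25},
    {"dp": [0, 0, 30], "roll": 0, "jaw": 25},
    {"dp": [0, 0, 40], "roll": 0, "jaw": 25},
    {"dp": [0, 0, 44], "roll": 0, "jaw": 25},
    {"dp": [0, 0, 46], "roll": 0, "jaw": 25},
  ],
)

```text
time_s: 19.9
tcp_pos: [0.4744, -0.2318, 0.019]
eef_rot: [180.0, -0.0, -87.9]
contact_force: [-0.8, 0.8, -2.2]
gripper_width: 0.0315
gripper_force: 25.0
```

Call:
send_rows(
  steps=[
    {"dp": [0, 0, 0.4], "roll": 0, "jaw": 25},
    {"dp": [0, 0, 0.8], "roll": 0, "jaw": 25},
    {"dp": [0, 0, 0.8], "roll": 0, "jaw": 25},
  ],
)

```text
time_s: 20.27
tcp_pos: [0.4745, -0.2317, 0.0186]
eef_rot: [-180.0, -0.0, -87.9]
contact_force: [-0.4, 0.6, -2.0]
gripper_width: 0.0312
gripper_force: 25.0
```

Call:
send_rows(
  steps=[
    {"dp": [0, 0, 0.5], "roll": 0, "jaw": 25},
    {"dp": [0, 0, 1], "roll": 0, "jaw": 25},
    {"dp": [0, 0, 1.5], "roll": 0, "jaw": 25},
    {"dp": [0, 0, 1.5], "roll": 0, "jaw": 25},
  ],
)

```text
time_s: 20.78
tcp_pos: [0.4743, -0.2317, 0.0168]
eef_rot: [180.0, 0.0, -87.9]
contact_force: [0.1, -0.1, -1.2]
gripper_width: 0.0311
gripper_force: 25.0
```

Call:
send_rows(
  steps=[
    {"dp": [0, 0, 0.4], "roll": 0, "jaw": 25},
    {"dp": [0, 0, 0.8], "roll": 0, "jaw": 25},
    {"dp": [0, 0, 0.8], "roll": 0, "jaw": 25},
  ],
)

```text
time_s: 21.15
tcp_pos: [0.4744, -0.2317, 0.016]
eef_rot: [180.0, 0.0, -87.9]
contact_force: [-0.2, -0.1, -0.9]
gripper_width: 0.0317
gripper_force: 25.0
```

Call:
send_rows(
  steps=[
    {"dp": [0, 0, 0.5], "roll": 0, "jaw": 25},
    {"dp": [0, 0, 0.5], "roll": 0, "jaw": 34},
    {"dp": [0, 0, 0.5], "roll": 0, "jaw": 50},
    {"dp": [0, 0, 0.5], "roll": 0, "jaw": 65},
    {"dp": [0, 0, 0.5], "roll": 0, "jaw": 65},
  ],
)

```text
time_s: 21.78
tcp_pos: [0.4744, -0.2317, 0.0155]
eef_rot: [-180.0, 0.0, -87.9]
contact_force: [0.3, -0.6, -0.7]
gripper_width: 0.0549
gripper_force: 0.0
```

Call:
send_rows(
  steps=[
    {"dp": [0, 0, -20], "roll": 0, "jaw": 65},
    {"dp": [0, 0, -50], "roll": 0, "jaw": 65},
    {"dp": [0, 0, -90], "roll": 0, "jaw": 65},
    {"dp": [-20, 0, -130], "roll": 0, "jaw": 65},
    {"dp": [-70, 0, -150], "roll": 0, "jaw": 65},
  ],
)

```text
time_s: 22.4
tcp_pos: [0.4728, -0.1621, 0.1676]
eef_rot: [-179.8, -0.0, -88.1]
contact_force: [0.0, 0.8, -0.0]
gripper_width: 0.0569
gripper_force: 0.0
```

Call:
send_rows(
  steps=[
    {"dp": [-60, -15, 0], "roll": 0.07, "jaw": 65},
    {"dp": [-120, -30, 0], "roll": 0.14, "jaw": 65},
    {"dp": [-180, -45, 0], "roll": 0.21, "jaw": 65},
    {"dp": [-240, -65, 0], "roll": 0.28, "jaw": 65},
    {"dp": [-300, -82, 0], "roll": 0.339, "jaw": 65},
  ],
)

```text
time_s: 23.02
tcp_pos: [0.5431, 0.1426, 0.1657]
eef_rot: [-180.0, 0.0, -107.5]
contact_force: [1.9, -0.6, -0.3]
gripper_width: 0.0569
gripper_force: 0.0
```

Call:
send_rows(
  steps=[
    {"dp": [0, 0, 20], "roll": 0, "jaw": 65},
    {"dp": [0, 0, 50], "roll": 0, "jaw": 65},
    {"dp": [0, 0, 60], "roll": 0, "jaw": 65},
    {"dp": [0, 0, 60], "roll": 0, "jaw": 65},
  ],
)

```text
time_s: 23.52
tcp_pos: [0.5427, 0.1401, 0.1053]
eef_rot: [180.0, -0.1, -107.4]
contact_force: [-0.5, -0.2, 0.4]
gripper_width: 0.0568
gripper_force: 0.0
```

Call:
send_rows(
  steps=[
    {"dp": [-1, 0, 10], "roll": 0, "jaw": 65},
    {"dp": [-1, 0, 40], "roll": 0, "jaw": 65},
    {"dp": [-1, 0, 65], "roll": 0, "jaw": 65},
    {"dp": [-1, 0, 83], "roll": 0, "jaw": 65},
    {"dp": [-1, 0, 91], "roll": 0, "jaw": 65},
  ],
)

```text
time_s: 24.15
tcp_pos: [0.5431, 0.1412, 0.014]
eef_rot: [180.0, -0.0, -107.4]
contact_force: [0.5, -0.3, -0.5]
gripper_width: 0.057
gripper_force: 0.0
```

Call:
send_rows(
  steps=[
    {"dp": [0, 0, 0], "roll": 0, "jaw": 55},
    {"dp": [0, 0, 0], "roll": 0, "jaw": 45},
    {"dp": [0, 0, 0], "roll": 0, "jaw": 36},
    {"dp": [0, 0, 0], "roll": 0, "jaw": 25},
    {"dp": [0, 0, 0], "roll": 0, "jaw": 25},
  ],
)

```text
time_s: 24.78
tcp_pos: [0.5435, 0.1416, 0.0152]
eef_rot: [-180.0, 0.0, -107.3]
contact_force: [-2.7, 1.3, 6.6]
gripper_width: 0.0313
gripper_force: 25.0
```

Call:
send_rows(
  steps=[
    {"dp": [0, 0, 0], "roll": 0, "jaw": 25},
    {"dp": [0, 0, 0], "roll": 0, "jaw": 25},
  ],
)

```text
time_s: 25.02
tcp_pos: [0.5435, 0.1416, 0.0152]
eef_rot: [-180.0, 0.0, -107.3]
contact_force: [-2.2, 0.1, 6.0]
gripper_width: 0.0315
gripper_force: 25.0
```

Call:
send_rows(
  steps=[
    {"dp": [0, 0, -3], "roll": 0, "jaw": 25},
    {"dp": [0, 0, -20], "roll": 0, "jaw": 25},
    {"dp": [0, 0, -50], "roll": 0, "jaw": 25},
    {"dp": [0, 0, -80], "roll": 0, "jaw": 25},
    {"dp": [0, 0, -105], "roll": 0, "jaw": 25},
  ],
)

```text
time_s: 25.65
tcp_pos: [0.543, 0.1413, 0.1205]
eef_rot: [180.0, 0.0, -107.4]
contact_force: [0.4, 0.3, -2.4]
gripper_width: 0.031
gripper_force: 25.0
```

Call:
send_rows(
  steps=[
    {"dp": [20, 0, 0], "roll": 0, "jaw": 25},
    {"dp": [55, 0, 0], "roll": 0, "jaw": 25},
    {"dp": [95, 0, 0], "roll": 0, "jaw": 25},
    {"dp": [135, 0, 0], "roll": 0, "jaw": 25},
    {"dp": [175, 0, 0], "roll": 0, "jaw": 25},
  ],
)

```text
time_s: 26.28
tcp_pos: [0.4889, -0.0276, 0.1183]
eef_rot: [179.9, -0.1, -107.4]
contact_force: [0.1, -0.8, -1.1]
gripper_width: 0.0316
gripper_force: 25.0
```

Call:
send_rows(
  steps=[
    {"dp": [40, -5, 0], "roll": -0.07, "jaw": 25},
    {"dp": [80, -12, 0], "roll": -0.14, "jaw": 25},
    {"dp": [115, -19, 0], "roll": -0.21, "jaw": 25},
    {"dp": [140, -25, 0], "roll": -0.28, "jaw": 25},
    {"dp": [150, -27, 0], "roll": -0.339, "jaw": 25},
  ],
)

```text
time_s: 26.9
tcp_pos: [0.4699, -0.1786, 0.1182]
eef_rot: [179.9, 0.0, -87.9]
contact_force: [-0.2, -1.4, -0.8]
gripper_width: 0.0314
gripper_force: 25.0
```

Call:
send_rows(
  steps=[
    {"dp": [0, 0, 5], "roll": 0, "jaw": 25},
    {"dp": [0, 0, 20], "roll": 0, "jaw": 25},
    {"dp": [0, 0, 40], "roll": 0, "jaw": 25},
    {"dp": [0, 0, 55], "roll": 0, "jaw": 25},
    {"dp": [0, 0, 55], "roll": 0, "jaw": 25},
  ],
)

```text
time_s: 27.52
tcp_pos: [0.4707, -0.1765, 0.0629]
eef_rot: [179.8, 0.0, -87.9]
contact_force: [-0.0, 0.3, -1.2]
gripper_width: 0.0315
gripper_force: 25.0
```

Call:
send_rows(
  steps=[
    {"dp": [0, -1, 15], "roll": 0, "jaw": 25},
    {"dp": [0, -1, 30], "roll": 0, "jaw": 25},
    {"dp": [0, -1, 40], "roll": 0, "jaw": 25},
    {"dp": [0, -1, 44], "roll": 0, "jaw": 25},
    {"dp": [0, -1, 46], "roll": 0, "jaw": 25},
  ],
)

```text
time_s: 28.15
tcp_pos: [0.473, -0.1769, 0.0184]
eef_rot: [180.0, -0.0, -87.9]
contact_force: [0.3, 0.2, -0.8]
gripper_width: 0.0313
gripper_force: 25.0
```

Call:
send_rows(
  steps=[
    {"dp": [0, 0, 0.5], "roll": 0, "jaw": 25},
    {"dp": [0, 0, 1], "roll": 0, "jaw": 25},
    {"dp": [0, 0, 1.5], "roll": 0, "jaw": 25},
    {"dp": [0, 0, 1.5], "roll": 0, "jaw": 25},
  ],
)

```text
time_s: 28.65
tcp_pos: [0.473, -0.1768, 0.0172]
eef_rot: [-180.0, -0.0, -87.9]
contact_force: [-0.3, -0.1, -1.2]
gripper_width: 0.0317
gripper_force: 25.0
```

Call:
send_rows(
  steps=[
    {"dp": [0, 0, 0.4], "roll": 0, "jaw": 25},
    {"dp": [0, 0, 0.8], "roll": 0, "jaw": 25},
    {"dp": [0, 0, 0.8], "roll": 0, "jaw": 25},
  ],
)

```text
time_s: 29.02
tcp_pos: [0.4729, -0.1768, 0.0162]
eef_rot: [180.0, -0.0, -87.9]
contact_force: [-0.0, 0.3, -1.4]
gripper_width: 0.0314
gripper_force: 25.0
```

Call:
send_rows(
  steps=[
    {"dp": [0, 0, 0.4], "roll": 0, "jaw": 25},
    {"dp": [0, 0, 0.8], "roll": 0, "jaw": 25},
    {"dp": [0, 0, 1], "roll": 0, "jaw": 25},
    {"dp": [0, 0, 1], "roll": 0, "jaw": 25},
  ],
)

```text
time_s: 29.52
tcp_pos: [0.4729, -0.1768, 0.0153]
eef_rot: [180.0, -0.0, -87.9]
contact_force: [0.4, -0.1, -0.6]
gripper_width: 0.0312
gripper_force: 25.0
```

Call:
send_rows(
  steps=[
    {"dp": [0, 0, 0.4], "roll": 0, "jaw": 25},
    {"dp": [0, 0, 0.4], "roll": 0, "jaw": 34},
    {"dp": [0, 0, 0.4], "roll": 0, "jaw": 50},
    {"dp": [0, 0, 0.4], "roll": 0, "jaw": 65},
    {"dp": [0, 0, 0.4], "roll": 0, "jaw": 65},
  ],
)

```text
time_s: 30.15
tcp_pos: [0.473, -0.1768, 0.0148]
eef_rot: [-180.0, 0.0, -87.9]
contact_force: [-0.0, -0.3, -0.1]
gripper_width: 0.0545
gripper_force: 0.0
```

Call:
send_rows(
  steps=[
    {"dp": [0, 0, -20], "roll": 0, "jaw": 65},
    {"dp": [0, 0, -50], "roll": 0, "jaw": 65},
    {"dp": [0, 0, -90], "roll": 0, "jaw": 65},
    {"dp": [0, 0, -130], "roll": 0, "jaw": 65},
    {"dp": [-30, 0, -150], "roll": 0, "jaw": 65},
  ],
)

```text
time_s: 30.78
tcp_pos: [0.4728, -0.1475, 0.167]
eef_rot: [-179.8, -0.0, -88.0]
contact_force: [0.8, 0.3, -0.3]
gripper_width: 0.0569
gripper_force: 0.0
```

Call:
send_rows(
  steps=[
    {"dp": [-50, -10, 0], "roll": 0.07, "jaw": 65},
    {"dp": [-100, -20, 0], "roll": 0.14, "jaw": 65},
    {"dp": [-150, -35, 0], "roll": 0.21, "jaw": 65},
    {"dp": [-200, -50, 0], "roll": 0.28, "jaw": 65},
    {"dp": [-234, -60, 0], "roll": 0.339, "jaw": 65},
  ],
)

```text
time_s: 31.4
tcp_pos: [0.5238, 0.0914, 0.1648]
eef_rot: [-180.0, 0.0, -107.4]
contact_force: [1.1, -0.6, 0.8]
gripper_width: 0.0567
gripper_force: 0.0
```

Call:
send_rows(
  steps=[
    {"dp": [0, 0, 20], "roll": 0, "jaw": 65},
    {"dp": [0, 0, 50], "roll": 0, "jaw": 65},
    {"dp": [0, 0, 60], "roll": 0, "jaw": 65},
    {"dp": [0, 0, 60], "roll": 0, "jaw": 65},
  ],
)

```text
time_s: 31.9
tcp_pos: [0.5232, 0.0889, 0.1046]
eef_rot: [180.0, -0.1, -107.4]
contact_force: [0.5, -0.1, 0.2]
gripper_width: 0.0568
gripper_force: 0.0
```

Call:
send_rows(
  steps=[
    {"dp": [0, 0, 10], "roll": 0, "jaw": 65},
    {"dp": [0, 0, 40], "roll": 0, "jaw": 65},
    {"dp": [0, 0, 65], "roll": 0, "jaw": 65},
    {"dp": [0, 0, 82], "roll": 0, "jaw": 65},
    {"dp": [0, 0, 90], "roll": 0, "jaw": 65},
  ],
)

```text
time_s: 32.52
tcp_pos: [0.5233, 0.089, 0.0143]
eef_rot: [180.0, -0.0, -107.4]
contact_force: [-0.4, -0.2, -0.2]
gripper_width: 0.057
gripper_force: 0.0
```

Call:
send_rows(
  steps=[
    {"dp": [0, 0, 0], "roll": 0, "jaw": 55},
    {"dp": [0, 0, 0], "roll": 0, "jaw": 45},
    {"dp": [0, 0, 0], "roll": 0, "jaw": 36},
    {"dp": [0, 0, 0], "roll": 0, "jaw": 25},
    {"dp": [0, 0, 0], "roll": 0, "jaw": 25},
  ],
)

```text
time_s: 33.15
tcp_pos: [0.5237, 0.0894, 0.0154]
eef_rot: [-180.0, 0.0, -107.4]
contact_force: [-1.3, 0.9, 6.5]
gripper_width: 0.0313
gripper_force: 25.0
```

Call:
send_rows(
  steps=[
    {"dp": [0, 0, 0], "roll": 0, "jaw": 25},
    {"dp": [0, 0, 0], "roll": 0, "jaw": 25},
  ],
)

```text
time_s: 33.4
tcp_pos: [0.5237, 0.0894, 0.0154]
eef_rot: [-180.0, 0.0, -107.3]
contact_force: [-2.4, 0.7, 5.6]
gripper_width: 0.0314
gripper_force: 25.0
```

Call:
send_rows(
  steps=[
    {"dp": [0, 0, -3], "roll": 0, "jaw": 25},
    {"dp": [0, 0, -20], "roll": 0, "jaw": 25},
    {"dp": [0, 0, -50], "roll": 0, "jaw": 25},
    {"dp": [0, 0, -80], "roll": 0, "jaw": 25},
    {"dp": [0, 0, -105], "roll": 0, "jaw": 25},
  ],
)

```text
time_s: 34.02
tcp_pos: [0.5232, 0.0891, 0.1208]
eef_rot: [180.0, 0.0, -107.4]
contact_force: [0.4, -0.5, -2.5]
gripper_width: 0.0318
gripper_force: 25.0
```

Call:
send_rows(
  steps=[
    {"dp": [15, 0, 0], "roll": 0, "jaw": 25},
    {"dp": [40, 0, 0], "roll": 0, "jaw": 25},
    {"dp": [65, 0, 0], "roll": 0, "jaw": 25},
    {"dp": [90, 0, 0], "roll": 0, "jaw": 25},
    {"dp": [115, 0, 0], "roll": 0, "jaw": 25},
  ],
)

```text
time_s: 34.65
tcp_pos: [0.4869, -0.0229, 0.1184]
eef_rot: [179.9, -0.1, -107.4]
contact_force: [0.5, 0.4, -1.6]
gripper_width: 0.0312
gripper_force: 25.0
```

Call:
send_rows(
  steps=[
    {"dp": [25, -3, 0], "roll": -0.07, "jaw": 25},
    {"dp": [50, -6, 0], "roll": -0.14, "jaw": 25},
    {"dp": [75, -9, 0], "roll": -0.21, "jaw": 25},
    {"dp": [92, -11, 0], "roll": -0.28, "jaw": 25},
    {"dp": [101, -13, 0], "roll": -0.339, "jaw": 25},
  ],
)

```text
time_s: 35.28
tcp_pos: [0.4688, -0.1229, 0.1184]
eef_rot: [179.8, 0.0, -87.9]
contact_force: [0.8, 0.6, -1.6]
gripper_width: 0.0314
gripper_force: 25.0
```

Call:
send_rows(
  steps=[
    {"dp": [0, 0, 5], "roll": 0, "jaw": 25},
    {"dp": [0, 0, 20], "roll": 0, "jaw": 25},
    {"dp": [0, 0, 40], "roll": 0, "jaw": 25},
    {"dp": [0, 0, 55], "roll": 0, "jaw": 25},
    {"dp": [0, 0, 55], "roll": 0, "jaw": 25},
  ],
)

```text
time_s: 35.9
tcp_pos: [0.4696, -0.1208, 0.0628]
eef_rot: [179.8, -0.0, -88.0]
contact_force: [-0.3, 1.0, -2.0]
gripper_width: 0.0315
gripper_force: 25.0
```

Call:
send_rows(
  steps=[
    {"dp": [0, 0, 15], "roll": 0, "jaw": 25},
    {"dp": [0, 0, 30], "roll": 0, "jaw": 25},
    {"dp": [0, 0, 40], "roll": 0, "jaw": 25},
    {"dp": [0, 0, 44], "roll": 0, "jaw": 25},
    {"dp": [0, 0, 46], "roll": 0, "jaw": 25},
  ],
)

```text
time_s: 36.52
tcp_pos: [0.4715, -0.1209, 0.0189]
eef_rot: [-180.0, -0.0, -87.9]
contact_force: [-0.1, -0.1, -1.4]
gripper_width: 0.031
gripper_force: 25.0
```

Call:
send_rows(
  steps=[
    {"dp": [0, 0, 0.5], "roll": 0, "jaw": 25},
    {"dp": [0, 0, 1], "roll": 0, "jaw": 25},
    {"dp": [0, 0, 1.5], "roll": 0, "jaw": 25},
    {"dp": [0, 0, 2], "roll": 0, "jaw": 25},
    {"dp": [0, 0, 2], "roll": 0, "jaw": 25},
  ],
)

```text
time_s: 37.15
tcp_pos: [0.4714, -0.1209, 0.0169]
eef_rot: [-180.0, -0.0, -87.9]
contact_force: [1.1, 0.7, -2.4]
gripper_width: 0.0318
gripper_force: 25.0
```

Call:
send_rows(
  steps=[
    {"dp": [0, 0, 0.4], "roll": 0, "jaw": 25},
    {"dp": [0, 0, 0.8], "roll": 0, "jaw": 25},
    {"dp": [0, 0, 0.8], "roll": 0, "jaw": 25},
  ],
)

```text
time_s: 37.52
tcp_pos: [0.4713, -0.1209, 0.016]
eef_rot: [180.0, -0.0, -87.9]
contact_force: [0.1, 0.5, -1.8]
gripper_width: 0.0312
gripper_force: 25.0
```

Call:
send_rows(
  steps=[
    {"dp": [0, 0, 0.4], "roll": 0, "jaw": 25},
    {"dp": [0, 0, 0.8], "roll": 0, "jaw": 25},
    {"dp": [0, 0, 1], "roll": 0, "jaw": 25},
    {"dp": [0, 0, 1], "roll": 0, "jaw": 25},
  ],
)

```text
time_s: 38.02
tcp_pos: [0.4714, -0.1209, 0.0154]
eef_rot: [-180.0, -0.0, -87.9]
contact_force: [-1.8, -0.3, 5.4]
gripper_width: 0.0312
gripper_force: 25.0
```

Call:
send_rows(
  steps=[
    {"dp": [0, 0, 0.2], "roll": 0, "jaw": 25},
    {"dp": [0, 0, 0.2], "roll": 0, "jaw": 34},
    {"dp": [0, 0, 0.2], "roll": 0, "jaw": 50},
    {"dp": [0, 0, 0.2], "roll": 0, "jaw": 65},
    {"dp": [0, 0, 0.2], "roll": 0, "jaw": 65},
  ],
)

```text
time_s: 38.65
tcp_pos: [0.4715, -0.1209, 0.0148]
eef_rot: [-180.0, -0.0, -87.9]
contact_force: [-0.4, -0.2, 0.1]
gripper_width: 0.0544
gripper_force: 0.0
```

Call:
send_rows(
  steps=[
    {"dp": [0, 0, -20], "roll": 0, "jaw": 65},
    {"dp": [0, 0, -50], "roll": 0, "jaw": 65},
    {"dp": [0, 0, -90], "roll": 0, "jaw": 65},
    {"dp": [0, 0, -130], "roll": 0, "jaw": 65},
    {"dp": [-30, 0, -160], "roll": 0, "jaw": 65},
  ],
)

```text
time_s: 39.28
tcp_pos: [0.4706, -0.0914, 0.1765]
eef_rot: [-179.9, -0.0, -88.1]
contact_force: [1.3, 0.9, 0.6]
gripper_width: 0.0568
gripper_force: 0.0
```

Call:
send_rows(
  steps=[
    {"dp": [-60, 0, 0], "roll": 0, "jaw": 65},
    {"dp": [-120, 0, 0], "roll": 0, "jaw": 65},
    {"dp": [-180, 0, 0], "roll": 0, "jaw": 65},
    {"dp": [-240, 0, 0], "roll": 0, "jaw": 65},
    {"dp": [-240, 0, 0], "roll": 0, "jaw": 65},
  ],
)

```text
time_s: 39.9
tcp_pos: [0.4616, 0.1525, 0.1748]
eef_rot: [-180.0, 0.0, -87.7]
contact_force: [-0.6, 0.5, 0.1]
gripper_width: 0.0569
gripper_force: 0.0
```

Run:
```python
from plant import r
from h import *
t=r.capture('top');s=r.capture('scene')
for n,c,bx in(('top',t,(335,255,475,325)),('scene',s,(110,170,240,300))):
    for k in H: print(n,k,[(a,u,plane(c,u,.057)[:2].round(4)) for a,u in blobs(c['image'],k,90) if bx[0]<u[0]<bx[2] and bx[1]<u[1]<bx[3]])
f=lambda i:np.clip(cv2.resize(i,(400,400),interpolation=cv2.INTER_CUBIC).astype(float)*1.6,0,255).astype(np.uint8)
cv2.imwrite('pics/end.png',np.hstack([f(t['image'][220:360,335:475]),f(s['image'][170:300,110:240])]))
```

```text
top yellow [(163, array([455.5, 292.9]), array([ 0.4769, -0.2871]))]
top blue [(177, array([425.6, 295.5]), array([ 0.4739, -0.2331]))]
top red [(179, array([395.5, 297.1]), array([ 0.4726, -0.179 ]))]
top green [(141, array([364.8, 299.1]), array([ 0.4706, -0.1238]))]
scene yellow [(149, array([137.4, 260.8]), array([ 0.4817, -0.2909]))]
scene blue [(102, array([157.6, 241.1]), array([ 0.4799, -0.2352]))]
scene red [(119, array([176.3, 222.6]), array([ 0.4778, -0.1803]))]
scene green [(76, array([193.9, 205.5]), array([ 0.4762, -0.1264]))]
```

View pics/end.png

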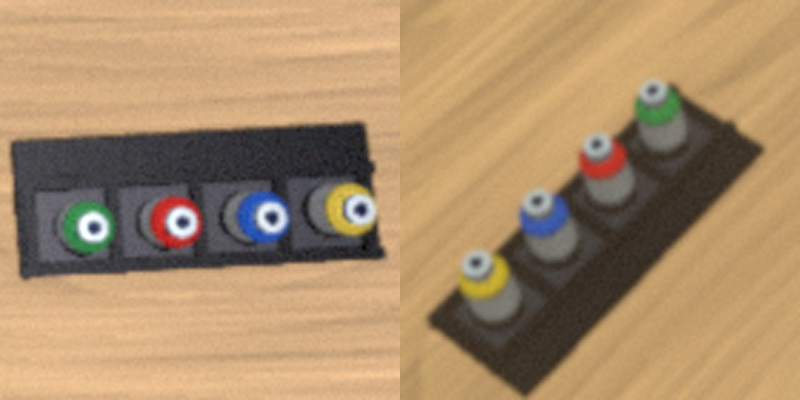

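Both views show green, red, blue and yellow from left to right, upright and within about 4 mm of their pocket centres. I hand the job in.

```bash
python3 -c "
from plant import r
print(r.close_job())"
```

```text
the job is handed in; nothing more can be done
None
```

I moved all four objectives into the loading rack in reverse order (green, red, blue, yellow from left to right), each upright and within about 4 mm of its pocket centre in the overhead view, and handed the job in at about 40 s; no verdict came back, and the first grip on yellow slid up onto its nose and had to be redone.

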